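# Clamp a lash case in the bench press and hold it

## Robot

A 6-joint arm with a two-finger parallel gripper is mounted at the origin on the work surface. World frame = base frame: x ahead of the robot, y to its left, z up, the work surface at z = 0. Lengths are in m, angles in rad, forces in N, time in s.
With the tool pointing down it reaches from about 0.35 to 0.975 m from the base axis. Payload 4.9 kg.
Tool frame: the origin (TCP) lies at the very end of the fingers, on their centre line; the grasp point (between the pads) lies 19 mm behind it; z points along the fingers, y is the line along which they close (so a half turn about z gives the same grasp; the last joint's range is limited). The gripper opens to 85 mm and grips with 20 to 120 N. Pads are 22 mm wide; open, the fingers measure 114 mm over their backs; the gripper's body (76 mm by 85 mm) begins 54 mm behind the grasp point. The pads swing forward as they close: fully open they stand 13 mm farther back than shut.
Start: joints at [1.086, 0.053, 1.613, -0, 1.476, -0.119], TCP at [0.224, 0.584, 0.208] pointing down, gripper open.
Joint ranges: [-3.01, 3.01], [-1.01, 2.22], [0.06, 2.58], [-1.02, 4.17], [0.09, 2.62], [-3.14, 3.14]. Speed limits (rad/s): [2.57, 2.57, 3.14, 3.14, 3.14, 3.14].

## Interface

Orientations are given as a rotation vector (axis times angle).
In Python, from station import ctrl gives the robot as it stands. The module is installed in compiled form; this text tells all that it offers.
- The arm moves only by the tool jog_arm, never from a script. Its argument "steps" is a list of rows, each an object with "delta_rot": the turn, a rotation vector about the tool's x, y, z in degrees, a list of three; "linear": the shift along the tool's x, y, z in m, a list of three; "grip": the finger opening in m, from 0 to 0.0854. In form: [{"delta_rot": [rx, ry, rz], "linear": [x, y, z], "grip": grip}, ...]. A call has 1 to 10 rows; each row shifts and turns the commanded pose from where the row before left it, along the tool's axes as they then stand; what a row does not reach is not made up. A row lasts 1/10 s, in which the tool goes at most 50 mm and 8.59 degrees, less where a joint would pass 70% of its speed; a pose out of reach is approached as far as the arm can. A call with a gripper value outside its range is refused whole. The fingers move at their own pace and stop on an object; "newtons" is the grip in N (left out, the last holds). Time passes only in rows, so rows that do not move let the fingers close. It gives the time, the measured TCP pose, the force, the opening and the grip force at its end, in the units of the state.
- ctrl.get_obs(): the state, without advancing time (a new reading comes with each control period).
- ctrl.get_image(name): name is "side" or "top" or "wrist"; returns (picture, depth): 384x512x3 uint8, red, green, blue; 384x512 float32, m along the optical axis (not along the pixel's ray), 0 where there is no reading.
- ctrl.camera_info(name): a dict with "camera_matrix" (3x3 intrinsics, pixels), "R" (3x3) and "t" (3): a world point X has camera coordinates R X + t; the wrist camera has in their place "T_tool_cam" (4x4, takes a point from camera to tool coordinates, whose origin is the TCP and whose axes are the flange's). Camera axes: x right, y down, z forward; pixel columns grow to the right and rows downward; lengths in m; the calibration is good to about 2 mm. A picture is of the moment at which its call begins: read the wrist's pose just before it. camera_info takes no time and is no camera call.
- ctrl.finish_job(): hands the job in; it is judged then, once.
The state is a dict: "t": time; "q": joint angles; "dq": joint speeds; "effort": joint torques, N m; "tool_pos": TCP position; "tool_rot": TCP orientation; "contact_force": force on the tool from outside, world axes, zero at the start; "wrist_torque": the same for the moment, N m; "opening": finger opening in m; "grip_force": force on a finger pad.
Only numpy, scipy, OpenCV 4.12 (cv2) and the standard library are available. Lean on these libraries where they do the work, as an engineer would, in place of code of your own. Each camera call takes 0.05 s, during which the arm holds its last target. There are 200 camera calls.

## Task

Lay the pink lash case flat between the black guides of the press and let go of it, then flip the red safety catch fully over to the outside, and only then pull the press's black handle down until the sprung pad presses firmly on the case. Finish still holding the handle down, as the press springs open when released; leave the white case and the other things on the table where they are.

Things in the scene. Friction and masses are not known exactly. Their poses are not given: they have to be found in the camera images.
- pink_case_center (a point): Centre (11 mm above its underside) of the loose pink lash case: a flat closed box 96 long (its x) x 48 wide (its y) x 22 mm high, pink base, clear lid over rows of black lashes, about 90 g. Starts flat on the table to the right of the press (robot's right); it and the white case swap places at random. Grasp it across the 48 mm width at mid-length.
- white_case_center (a point): Centre of an identical case with a white base instead of pink, also flat on the table. Not to be moved.
- press: Grey bench press fixed on the table, placed and turned differently every time. Origin: centre of the underside of its 240 x 160 mm base, on the table; its x points away from the robot (turned by its yaw), y to its left, z up; 'press x, y' below are these axes. Base top 20 mm, aluminium bed 30 mm above the table. The catch post stands 135 mm to the left.
- nest (a point): Middle of the bed between the black guides, on the bed, 30 mm above the table. Guides 8 mm high leave 106 mm along press x and 58 mm along press y: the case lies with its length along press x, either way round, its centre then 11 mm above this point. Side guides only at the corners: the middle 70 mm is free for fingers. The open jaw stands 115 mm behind (+x) this point.
- jaw_hinge (a point): Point on the axis of the jaw's hinge (axis along press y), in the middle, 66 mm above the table, 60 mm behind (+x) the press's origin.
- handle_mid (a point): Middle of the black round handle bar, 18 mm thick, 94 mm long, along press y between two steel arms at the jaw's free end; a sleeve that spins freely. It runs on an arc of 215 mm radius about jaw_hinge: open it is 280 mm above the table, 20 mm in front (-x) of the hinge; at jaw = 1.45 it is 72 mm above the table, 215 mm in front. 45 mm from bar centre to the jaw plate's edge.
- jaw (a joint): Angle of the white jaw, rad: 0 = open (near upright), grows as the handle is pulled towards the robot and down; 1.45 = level, pad just touching a case in the nest; 1.50 = hard stop. Press to 1.47 or more. The bar lies (1.478 - jaw) rad above level, seen from the hinge. Sprung open: 3 N at the handle when open, 8 to 10 N near closed, up to 8 N more as the pad yields. The catch blocks it at 0.1.
- handle: The same handle bar as a body; origin at the bar's centre. Its rotation about its length is free and means nothing.
- pad: Pale pink pressing pad, 110 x 56 x 8 mm, on the jaw's underside. Origin: middle of the face that presses on the case. It is sprung: yields up to 6 mm, from 2 N to 14 N.
- catch (a joint): Angle of the red safety catch, rad: 0 to 0.2 = on (tab up, its 98 mm bar pointing inward across the front of the open jaw). Grows as the tab is flipped to the outside (press +y) and down; 1.45 = fully over, tab level, bar standing up. Axis along press x, 145 mm above the table, 135 mm left (+y) of the press's origin. About 1.5 N at the tab; friction keeps it where it is left.
- tab_top (a point): Middle of the free end of the catch's red tab: 30 mm wide (press x), 12 mm thick, 68 mm long from the catch's axis, centred on the press's origin along press x. With the catch on it is up to 213 mm above the table. Push it outward from its inner side; the 50 mm inward of it are free above the red bar.
- primer: Small black bottle, 34 mm diameter, 85 mm high, standing to the to the right of the press (robot's right); origin under its centre. Not to be moved.
- pot: White jar with pink cap, 60 mm diameter, 45 mm high; origin under its centre. Not to be moved.
- tape: Roll of white tape lying flat, 64 mm diameter, 18 mm high; origin under its centre. Not to be moved.
- cup: Glass cup, 72 mm diameter, 95 mm high; origin under its centre. Not to be moved.
- sanding_block: Blue sanding block 90 x 28 x 24 mm; origin under its centre. Not to be moved.
There are look-alikes about, which are no part of the job. Leave any orange look-alike of the part that bears pink_case_center alone.

How it is judged:
By the outcome, as a careful person would: the job done as asked, in the order asked, and still so for the second after the job is handed in, while the arm keeps its last pose, push and grip.
It also fails if it takes over 61 s, if anything falls off the work surface, if the arm or the gripper's body presses on something with over 40 N, if the wrist force passes 120 N, or if a joint passes its speed limit or range.

## Working session

There is one attempt and no reset: what is moved stays moved. The work goes in short steps, Python scripts to look and compute and a tool call to move; the robot and the scene stay as the last step left them, time stands still between calls to the robot, and variables do not carry over. Pictures are saved under pics/ and viewed, at most 11 in all, crops included, and the job is handed in when it is done.

Besides the shell and the picture viewer there is one more tool, called after "Call:" as a command line: name --argument value ..., lists and objects as JSON in quotes. jog_arm: Moves the arm, as the interface text tells. Its arguments: {"type":"object","properties":{"steps":{"type":"array"},"newtons":{"type":"number"}},"required":["steps"]}

```bash
mkdir -p pics
cat > h.py <<'E'
import numpy as np,cv2
from scipy.spatial.transform import Rotation as R
from station import ctrl
def snap(n):
    o=ctrl.get_obs(); im,d=ctrl.get_image(n); c=ctrl.camera_info(n); K=np.array(c["camera_matrix"])
    if n=="wrist":
        T=np.eye(4);T[:3,:3]=R.from_rotvec(o["tool_rot"]).as_matrix();T[:3,3]=o["tool_pos"];T=T@np.array(c["T_tool_cam"])
    else:
        T=np.eye(4);T[:3,:3]=np.array(c["R"]).T;T[:3,3]=-T[:3,:3]@np.array(c["t"])
    return im,d,K,T
def cloud(d,K,T):
    v,u=np.mgrid[:d.shape[0],:d.shape[1]]
    p=np.stack([(u-K[0,2])/K[0,0]*d,(v-K[1,2])/K[1,1]*d,d],-1)
    w=p@T[:3,:3].T+T[:3,3]; w[d==0]=np.nan
    return w
def save(im,f,s=1.5):cv2.imwrite("pics/"+f,cv2.resize(im[...,::-1],None,fx=s,fy=s,interpolation=cv2.INTER_CUBIC))
E
python3 - <<'E'
from h import *
for n in("top","side"):
    im,d,K,T=snap(n);save(im,n+"0.png");np.savez(n+"0.npz",im=im,w=cloud(d,K,T),K=K,T=T);print(n,T[:3,3].round(3),K[0,0])
o=ctrl.get_obs();print(o["t"],o["tool_rot"],R.from_rotvec(o["tool_rot"]).as_matrix().round(3),ctrl.camera_info("wrist")["T_tool_cam"])
E
```

```text
top [ 0.286 -0.049  1.38 ] 382.3400219272346
side [-0.066 -1.223  0.929] 480.89792882024176
0.1 [-5.71294062e-01 -3.08860884e+00  2.85227967e-03] [[-0.934  0.358 -0.001]
 [ 0.358  0.934 -0.002]
 [ 0.    -0.002 -1.   ]] [[-1.38832633e-03 -9.52245236e-01 -3.05331104e-01  7.71437392e-02]
 [ 9.99998949e-01 -1.19425715e-03 -8.22383270e-04  7.43093519e-04]
 [ 4.18466697e-04 -3.05331925e-01  9.52245893e-01 -1.65451847e-01]
 [ 0.00000000e+00  0.00000000e+00  0.00000000e+00  1.00000000e+00]]
```

View pics/top0.png

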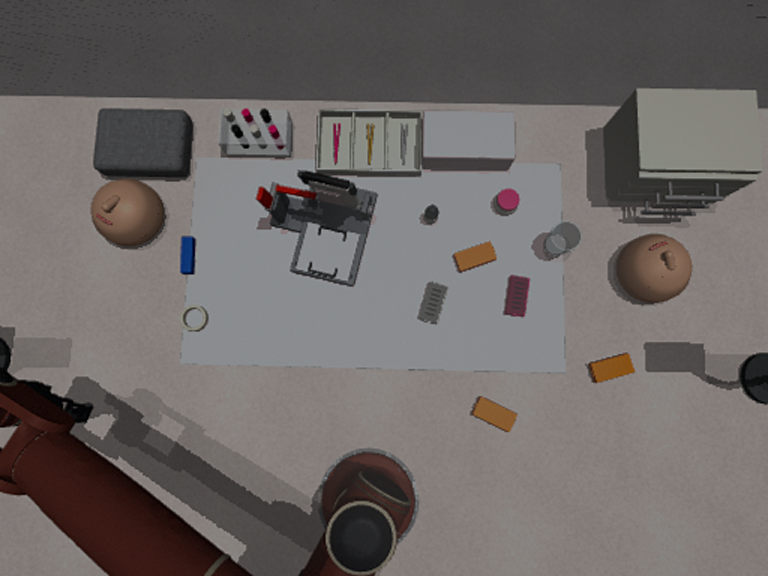

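View pics/side0.png

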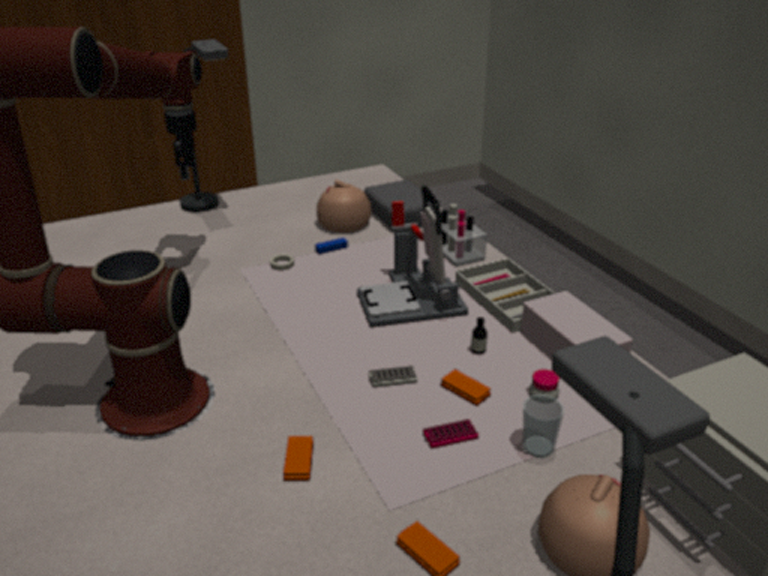

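The top view shows the press at about (325,235), turned clockwise by about 12°. The pink case is at (517,296), the white case at (432,303), and the catch tab at (264,197). Next I'll measure these.

Run:
```python
from h import *
z=np.load("top0.npz");im,w=z["im"],z["w"]
hsv=cv2.cvtColor(im,cv2.COLOR_RGB2HSV)
def rep(name,u0,u1,v0,v1,zlo,zhi,ex=None):
    m=np.zeros(w.shape[:2],bool);m[int(v0/1.5):int(v1/1.5),int(u0/1.5):int(u1/1.5)]=1
    m&=(w[...,2]>zlo)&(w[...,2]<zhi)
    if ex is not None:m&=ex
    p=w[m]
    r=cv2.minAreaRect((p[:,:2]*1000).astype(np.float32))
    print(name,m.sum(),"mean",p.mean(0).round(4),"rect",np.round(r[0],1),np.round(r[1],1),round(r[2],1),"z",np.percentile(p[:,2],[5,50,95]).round(3))
    return p
rep("pink",495,540,265,325,.012,.04)
rep("white",410,455,270,335,.012,.04)
rep("bed+base",270,380,180,300,.012,.045)
rep("bed",290,365,222,285,.026,.034)
red=((hsv[...,0]<8)|(hsv[...,0]>172))&(hsv[...,1]>150)
rep("tab",250,330,175,215,.1,.3,red)
rep("tabtop",250,280,175,215,.19,.3,red)
p=rep("jawtop",290,370,160,200,.2,.32)
rep("primer",418,445,195,225,.02,.12)
rep("cup",535,585,215,265,.02,.12)
rep("orange",450,500,240,275,.012,.04)
```

```text
pink 344 mean [ 0.4796 -0.3442  0.0207] rect [ 479.5 -344.9] [46.8 96.3] 82.0 z [0.015 0.021 0.026]
white 342 mean [ 0.4593 -0.1418  0.0207] rect [ 459.4 -141.9] [46.1 96.8] 74.6 z [0.016 0.021 0.025]
bed+base 2479 mean [0.6102 0.1162 0.0236] rect [637.6 140.1] [238.3 240.9] 77.4 z [0.014 0.023 0.034]
bed 846 mean [0.5761 0.1136 0.0295] rect [574. 110.] [143.4 119.6] 77.3 z [0.026 0.029 0.033]
tab 205 mean [0.6699 0.203  0.1709] rect [678.7 192.2] [ 48.2 119.7] 13.6 z [0.15  0.159 0.212]
tabtop 50 mean [0.6571 0.2379 0.206 ] rect [658.1 238.9] [10.9 28.2] 77.3 z [0.192 0.209 0.214]
jawtop 425 mean [0.666  0.0918 0.257 ] rect [665.8  93.6] [116.1  23.9] 79.8 z [0.209 0.278 0.289]
primer 88 mean [ 0.667  -0.1323  0.0578] rect [ 669.2 -132.7] [31.6 26.8] 65.3 z [0.029 0.056 0.085]
cup 334 mean [ 0.6134 -0.4433  0.0663] rect [ 610.9 -440.2] [69.3 70.5] 83.7 z [0.027 0.07  0.095]
orange 337 mean [ 0.5739 -0.2418  0.0203] rect [ 574.  -243.7] [47.8 97.1] 19.6 z [0.015 0.02  0.025]
```

Call:
jog_arm --steps '[{"delta_rot": [0, 0, -8.3], "linear": [0, 0, 0], "grip": 0.085}, {"delta_rot": [0, 0, 0], "linear": [-0.0234, -0.0253, -0.0026], "grip": 0.085}, {"delta_rot": [0, 0, 0], "linear": [-0.0234, -0.0253, -0.0026], "grip": 0.085}, {"delta_rot": [0, 0, 0], "linear": [-0.0234, -0.0253, -0.0026], "grip": 0.085}, {"delta_rot": [0, 0, 0], "linear": [-0.0234, -0.0253, -0.0026], "grip": 0.085}, {"delta_rot": [0, 0, 0], "linear": [-0.0234, -0.0253, -0.0026], "grip": 0.085}, {"delta_rot": [0, 0, 0], "linear": [-0.0234, -0.0253, -0.0026], "grip": 0.085}, {"delta_rot": [0, 0, 0], "linear": [-0.0234, -0.0253, -0.0026], "grip": 0.085}, {"delta_rot": [0, 0, 0], "linear": [-0.0234, -0.0253, -0.0026], "grip": 0.085}, {"delta_rot": [0, 0, 0], "linear": [-0.0234, -0.0253, -0.0026], "grip": 0.085}]'

```text
t: 1.1
tool_pos: [0.3793, 0.3139, 0.231]
tool_rot: [-0.346, -3.122, 0.001]
contact_force: [0.2, -0.3, 0.1]
opening: 0.0851
grip_force: 0.0
```

Call:
jog_arm --steps '[{"delta_rot": [0, 0, 0], "linear": [-0.0234, -0.0253, -0.0026], "grip": 0.085}, {"delta_rot": [0, 0, 0], "linear": [-0.0234, -0.0253, -0.0026], "grip": 0.085}, {"delta_rot": [0, 0, 0], "linear": [-0.0234, -0.0253, -0.0026], "grip": 0.085}, {"delta_rot": [0, 0, 0], "linear": [-0.0234, -0.0253, -0.0026], "grip": 0.085}, {"delta_rot": [0, 0, 0], "linear": [-0.0234, -0.0253, -0.0026], "grip": 0.085}, {"delta_rot": [0, 0, 0], "linear": [-0.0234, -0.0253, -0.0026], "grip": 0.085}, {"delta_rot": [0, 0, 0], "linear": [-0.0234, -0.0253, -0.0026], "grip": 0.085}, {"delta_rot": [0, 0, 0], "linear": [0, 0, 0], "grip": 0.085}, {"delta_rot": [0, 0, 0], "linear": [0, 0, 0], "grip": 0.085}]'

```text
t: 2.0
tool_pos: [0.4999, 0.1063, 0.249]
tool_rot: [-0.349, -3.121, -0.0]
contact_force: [0.3, 0.0, -0.5]
opening: 0.0853
grip_force: 0.0
```

```bash
cat >> h.py <<'E'
def where():
    o=ctrl.get_obs();M=R.from_rotvec(o["tool_rot"]).as_matrix()
    print("t",round(o["t"],2),"tcp",np.round(o["tool_pos"],4),"yawy",round(np.degrees(np.arctan2(M[1,1],M[0,1])),2),"z",M[:,2].round(3),"F",np.round(o["contact_force"],1),"open",round(o["opening"],4),"grip",round(o["grip_force"],1));return o,M
def go(target,yawy=None):
    "print tool-frame shift to the world target, tool down, after turning so that closing line is at yawy"
    o,M=where()
    if yawy is None: print("lin",(M.T@(np.array(target)-o["tool_pos"])).round(4));return
    a=np.radians(yawy);N=np.array([[-np.sin(a),np.cos(a),0],[np.cos(a),np.sin(a),0],[0,0,-1]]).T
    print("rot",np.degrees(R.from_matrix(M.T@N).as_rotvec()).round(2),"lin",(N.T@(np.array(target)-o["tool_pos"])).round(4))
E
python3 - <<'E'
from h import *
where()
im,d,K,T=snap("wrist");save(im,"w1.png");np.savez("w1.npz",im=im,w=cloud(d,K,T),K=K,T=T)
go([.48,-.345,.15],82)
E
```

```text
t 2.0 tcp [0.4999 0.1063 0.249 ] yawy 77.25 z [-0.001  0.    -1.   ] F [ 0.3  0.  -0.5] open 0.0853 grip 0.0
t 2.05 tcp [0.4997 0.1069 0.2491] yawy 77.34 z [-0.001  0.    -1.   ] F [-0.1  0.   0.1] open 0.0848 grip 0.0
rot [ 0.01 -0.07 -4.66] lin [-0.0434 -0.4503  0.0991]
```

View pics/w1.png

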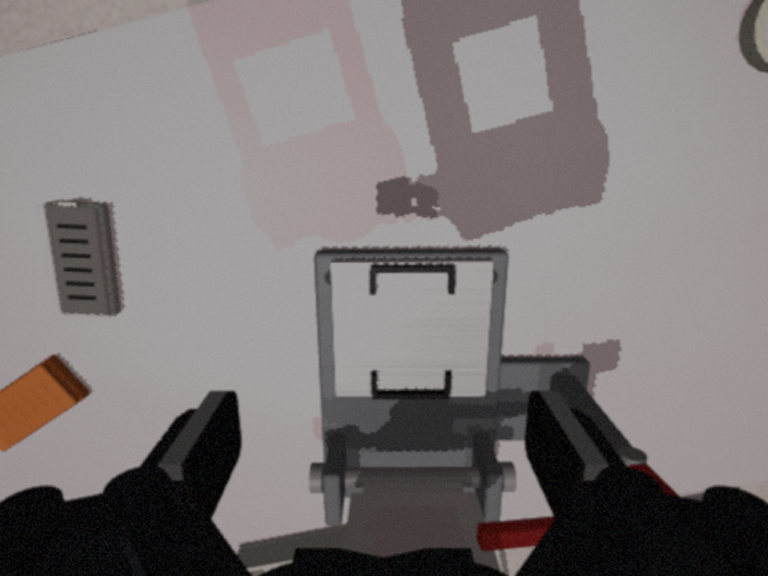

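The wrist view shows the nest, with guide corners at about (372,267), (454,267), (374,395) and (450,395). The base front corners are at (317,250) and (507,248).

Run:
```python
from h import *
z=np.load("w1.npz");K,T=z["K"],z["T"]
def px(u,v,h):
    r=T[:3,:3]@np.array([(u/1.5-K[0,2])/K[0,0],(v/1.5-K[1,2])/K[1,1],1]);return T[:3,3]+r*(h-T[2,3])/r[2]
g=[px(372,268,.038),px(454,268,.038),px(450,395,.038),px(373,395,.038)]
g=np.array(g)[:,:2];print(g.round(4),"centre",g.mean(0).round(4))
e=g[0]+g[1]-g[2]-g[3];print("yaw",np.degrees(np.arctan2(-e[1],-e[0])), "len",np.linalg.norm(e)/2, "wid",np.linalg.norm(g[0]-g[1]),np.linalg.norm(g[2]-g[3]))
b=np.array([px(317,251,.02),px(507,249,.02)])[:,:2];f=b[1]-b[0];print("front",b.mean(0).round(4),"width",np.linalg.norm(f),"yaw",np.degrees(np.arctan2(-f[0],f[1])))
xp=np.array([-f[1],f[0]])/np.linalg.norm(f)*-1
print("origin from base front",(b.mean(0)+.12*xp).round(4))
# bed depth check and edges via cloud
w=z["w"];hsv=cv2.cvtColor(z["im"],cv2.COLOR_RGB2HSV)
m=np.zeros(w.shape[:2],bool);m[172:265,210:340]=1;m&=(w[...,2]>.025)&(w[...,2]<.034)&(hsv[...,2]>140)
r=cv2.minAreaRect((w[m][:,:2]*1000).astype(np.float32));print("bed",m.sum(),r,w[m][:,2].mean())
```

```text
[[0.5152 0.0948]
 [0.5294 0.1572]
 [0.6378 0.134 ]
 [0.6233 0.0703]] centre [0.5764 0.1141]
yaw -12.412427786801253 len 0.11079940942200846 wid 0.06397322236174287 0.06529467796874705
front [0.5121 0.1283] width 0.153554025972362 yaw -12.208320549711637
origin from base front [0.6294 0.1029]
bed 8114 ((577.2916259765625, 112.47492980957031), (129.64736938476562, 118.45964813232422), 77.12398529052734) 0.029443969305161317
```

Call:
jog_arm --steps '[{"delta_rot": [0, 0, -4.7], "linear": [0, 0, 0], "grip": 0.085}, {"delta_rot": [0, 0, 0], "linear": [-0.0045, -0.045, 0], "grip": 0.085}, {"delta_rot": [0, 0, 0], "linear": [-0.0045, -0.045, 0], "grip": 0.085}, {"delta_rot": [0, 0, 0], "linear": [-0.0045, -0.045, 0], "grip": 0.085}, {"delta_rot": [0, 0, 0], "linear": [-0.0045, -0.045, 0], "grip": 0.085}, {"delta_rot": [0, 0, 0], "linear": [-0.0045, -0.045, 0], "grip": 0.085}, {"delta_rot": [0, 0, 0], "linear": [-0.0045, -0.045, 0.02], "grip": 0.085}, {"delta_rot": [0, 0, 0], "linear": [-0.0045, -0.045, 0.02], "grip": 0.085}, {"delta_rot": [0, 0, 0], "linear": [-0.0045, -0.045, 0.03], "grip": 0.085}, {"delta_rot": [0, 0, 0], "linear": [-0.0045, -0.045, 0.03], "grip": 0.085}]'

```text
t: 3.05
tool_pos: [0.4848, -0.2933, 0.1537]
tool_rot: [0.215, 3.133, -0.0]
contact_force: [0.4, -0.4, -0.1]
opening: 0.0852
grip_force: 0.0
```

Call:
jog_arm --steps '[{"delta_rot": [0, 0, 0], "linear": [-0.0045, -0.045, 0.02], "grip": 0.085}, {"delta_rot": [0, 0, 0], "linear": [0, 0, 0], "grip": 0.085}, {"delta_rot": [0, 0, 0], "linear": [0, 0, 0], "grip": 0.085}]'

```text
t: 3.35
tool_pos: [0.4825, -0.3372, 0.1331]
tool_rot: [-0.218, -3.132, -0.003]
contact_force: [0.8, -0.3, 0.2]
opening: 0.0849
grip_force: 0.0
```

Run:
```python
from h import *
im,d,K,T=snap("wrist");w=cloud(d,K,T);save(im,"w2.png")
hsv=cv2.cvtColor(im,cv2.COLOR_RGB2HSV)
m=(w[...,2]>.012)&(w[...,2]<.04)&(np.hypot(w[...,0]-.48,w[...,1]+.345)<.08)
p=w[m];r=cv2.minAreaRect((p[:,:2]*1000).astype(np.float32));print(m.sum(),r,np.percentile(p[:,2],[50,95]))
go([r[0][0]/1000,r[0][1]/1000,.008],82)
```

```text
5543 ((481.23699951171875, -345.98211669921875), (46.46747970581055, 96.33720397949219), 81.55879974365234) [0.02142719 0.02256989]
t 3.4 tcp [ 0.4831 -0.337   0.1343] yawy 82.1 z [-0.     0.001 -1.   ] F [-0.6 -0.4  0. ] open 0.0853 grip 0.0
rot [ 0.04 -0.01  0.1 ] lin [ 0.0006 -0.0092  0.1263]
```

View pics/w2.png

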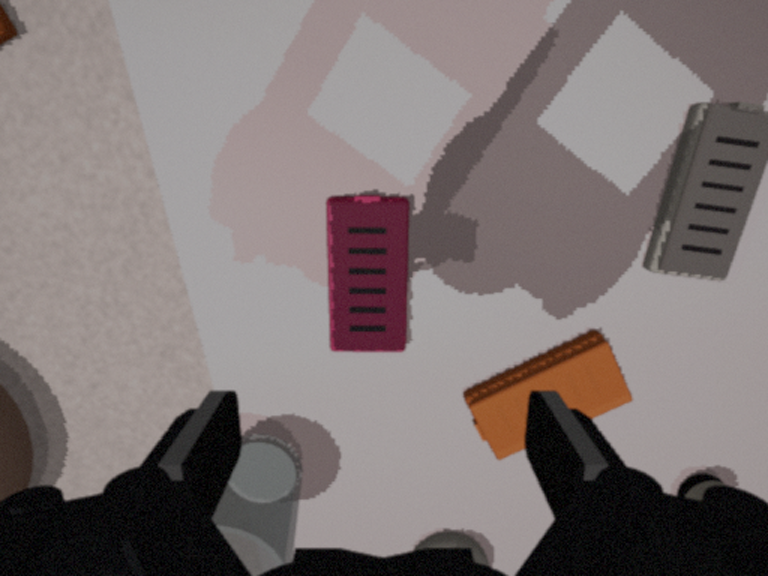

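The wrist view shows the pink case centred at about (368,273), clear of its neighbours. I'll go down and grasp it.

Call:
jog_arm --steps '[{"delta_rot": [0, 0, 0.3], "linear": [0.0006, -0.009, 0.03], "grip": 0.085}, {"delta_rot": [0, 0, 0], "linear": [0, 0, 0.03], "grip": 0.085}, {"delta_rot": [0, 0, 0], "linear": [0, 0, 0.03], "grip": 0.085}, {"delta_rot": [0, 0, 0], "linear": [0, 0, 0.025], "grip": 0.085}, {"delta_rot": [0, 0, 0], "linear": [0, 0, 0.014], "grip": 0.085}, {"delta_rot": [0, 0, 0], "linear": [0, 0, 0], "grip": 0.03}, {"delta_rot": [0, 0, 0], "linear": [0, 0, 0], "grip": 0.03}, {"delta_rot": [0, 0, 0], "linear": [0, 0, 0], "grip": 0.03}, {"delta_rot": [0, 0, 0], "linear": [0, 0, 0], "grip": 0.03}, {"delta_rot": [0, 0, 0], "linear": [0, 0, 0], "grip": 0.03}]' --newtons 30

```text
t: 4.4
tool_pos: [0.4815, -0.3476, 0.0066]
tool_rot: [0.226, 3.132, -0.002]
contact_force: [-0.8, -0.2, 0.3]
opening: 0.0301
grip_force: 0.0
```

Run:
```python
from h import *
where()
```

```text
t 4.4 tcp [ 0.4815 -0.3476  0.0066] yawy 81.74 z [ 0.002 -0.001 -1.   ] F [-0.8 -0.2  0.3] open 0.0301 grip 0.0
```

Run:
```python
from h import *
a,d,K,T=snap("wrist");w=cloud(d,K,T)
b,d2,K2,T2=snap("side");b=cv2.resize(b[200:330,200:373],(512,384))
save(np.hstack([a,b]),"c3.png",.78)
m=(w[...,2]>.012)&(w[...,2]<.03)&(np.hypot(w[...,0]-.48,w[...,1]+.345)<.1)&(cv2.cvtColor(a,cv2.COLOR_RGB2HSV)[...,1]>100)
p=w[m];print(m.sum(),p.mean(0),p.min(0),p.max(0))
```

```text
11176 [ 0.47061867 -0.34494029  0.02130201] [ 0.43287792 -0.372287    0.01200206] [ 0.52465675 -0.31727074  0.02979748]
```

View pics/c3.png

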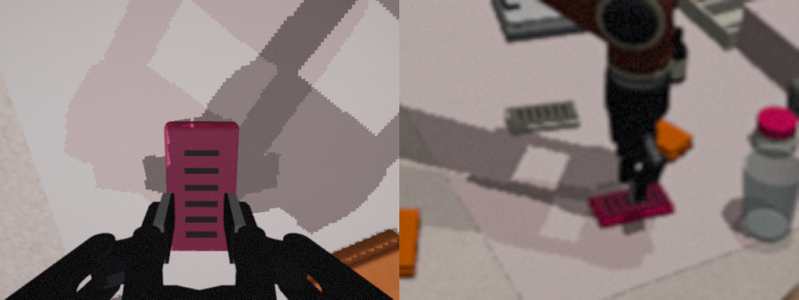

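The picture shows the case between or under the fingertips, but it's too coarse to tell which. I'll enlarge that part.

Run:
```python
from h import *
o,M=where()
a,d,K,T=snap("wrist");w=cloud(d,K,T)
save(a[140:384,160:352],"c4.png",3)
tw=(w-o["tool_pos"])@M
for v in (290,300,310,320):
    for u in range(196,316,8):
        print(f"{u},{v}:{w[v,u,2]*1000:.0f}/{tw[v,u,1]*1000:.0f}",end=" ")
    print()
```

```text
t 4.5 tcp [ 0.4811 -0.3473  0.006 ] yawy 81.74 z [ 0.001 -0.001 -1.   ] F [ 0.4 -0.3 -0.4] open 0.0298 grip 0.0
196,290:70/-20 204,290:66/-18 212,290:67/-15 220,290:46/-15 228,290:21/-14 236,290:21/-10 244,290:21/-5 252,290:22/-1 260,290:22/3 268,290:22/7 276,290:21/11 284,290:22/15 292,290:56/15 300,290:66/17 308,290:70/19 
196,300:76/-19 204,300:75/-17 212,300:67/-15 220,300:47/-15 228,300:22/-14 236,300:20/-10 244,300:21/-6 252,300:22/-1 260,300:21/3 268,300:22/7 276,300:22/11 284,300:21/16 292,300:57/15 300,300:67/17 308,300:76/18 
196,310:81/-19 204,310:81/-16 212,310:67/-16 220,310:21/-18 228,310:21/-14 236,310:22/-10 244,310:21/-6 252,310:21/-1 260,310:22/3 268,310:21/7 276,310:21/12 284,310:21/16 292,310:59/15 300,310:68/17 308,310:81/17 
196,320:86/-18 204,320:86/-15 212,320:66/-16 220,320:22/-19 228,320:23/-14 236,320:22/-10 244,320:22/-6 252,320:22/-1 260,320:21/3 268,320:21/7 276,320:22/12 284,320:21/16 292,320:60/15 300,320:70/17 308,320:86/17
```

View pics/c4.png

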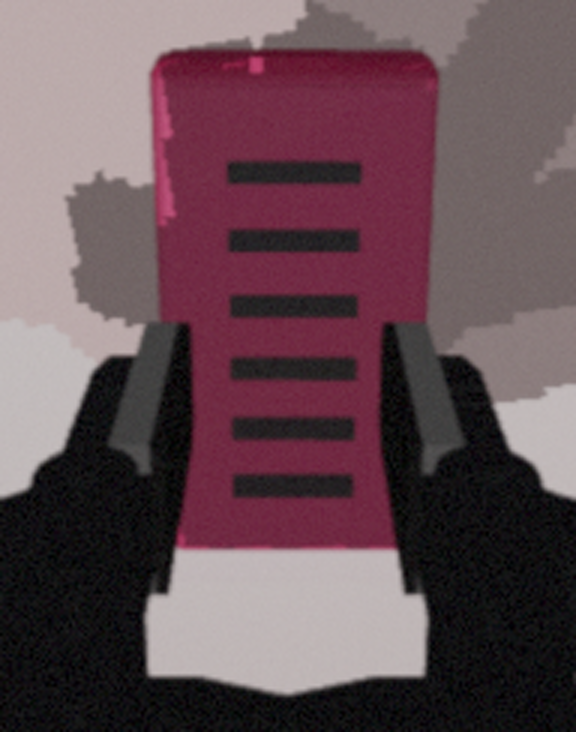

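The fingers are above the case, not around it. I'll check where their tips really are.

Run:
```python
from h import *
o,M=where()
a,d,K,T=snap("wrist");w=cloud(d,K,T)
tw=(w-o["tool_pos"])@M
dark=cv2.cvtColor(a,cv2.COLOR_RGB2HSV)
m=(w[...,2]>.026)&(np.abs(tw[...,0])<.05)&(np.abs(tw[...,1])<.06)
p=tw[m];print(m.sum())
for lo in np.arange(-.1,.0,.006):
    q=p[(p[:,2]>lo)&(p[:,2]<lo+.006)]
    if len(q):print(round(lo,3),len(q),"x",np.percentile(q[:,0],[2,50,98]).round(3),"|y|",np.percentile(abs(q[:,1]),[2,50,98]).round(3))
for v in range(240,264,3):print(v,[f"{w[v,u,2]*1000:.0f}" for u in range(206,228,2)])
```

```text
t 4.55 tcp [ 0.481  -0.3472  0.0057] yawy 81.73 z [ 0. -0. -1.] F [ 0.9  0.7 -0.6] open 0.03 grip 0.0
29803
-0.1 5327 x [0.004 0.011 0.017] |y| [0.002 0.043 0.057]
-0.094 3331 x [0.006 0.011 0.016] |y| [0.013 0.042 0.054]
-0.088 2463 x [-0.009  0.01   0.015] |y| [0.019 0.043 0.052]
-0.082 6447 x [-0.011  0.002  0.012] |y| [0.017 0.037 0.049]
-0.076 2257 x [-0.009  0.011  0.013] |y| [0.017 0.032 0.047]
-0.07 1212 x [-0.006  0.011  0.013] |y| [0.016 0.025 0.042]
-0.064 1025 x [-0.011  0.006  0.011] |y| [0.015 0.016 0.025]
-0.058 595 x [-0.011  0.008  0.01 ] |y| [0.015 0.017 0.028]
-0.052 669 x [-0.01   0.006  0.01 ] |y| [0.015 0.019 0.028]
-0.046 584 x [-0.01   0.006  0.011] |y| [0.015 0.019 0.028]
-0.04 515 x [-0.01   0.006  0.01 ] |y| [0.015 0.02  0.028]
-0.034 392 x [-0.01   0.006  0.01 ] |y| [0.015 0.018 0.027]
-0.028 119 x [-0.011  0.003  0.01 ] |y| [0.015 0.015 0.021]
240 ['-0', '0', '1', '21', '21', '21', '21', '23', '22', '20', '22']
243 ['0', '-0', '-0', '21', '21', '23', '22', '23', '22', '21', '21']
246 ['0', '-0', '0', '21', '21', '22', '23', '22', '21', '22', '21']
249 ['0', '35', '34', '36', '35', '35', '36', '35', '33', '22', '21']
252 ['38', '38', '38', '38', '38', '39', '38', '38', '33', '21', '22']
255 ['41', '41', '40', '39', '41', '41', '42', '40', '34', '23', '21']
258 ['43', '43', '43', '44', '43', '44', '44', '42', '33', '21', '21']
261 ['47', '44', '46', '47', '47', '46', '47', '42', '35', '22', '22']
```

At a 30 mm opening, the fingertips sit about 27 mm short of the stated TCP, and the free closing confirms it. I'll open, measure again, and go lower with the force watched.

Call:
jog_arm --steps '[{"delta_rot": [0, 0, 0], "linear": [0, 0, 0], "grip": 0.052}, {"delta_rot": [0, 0, 0], "linear": [0, 0, 0], "grip": 0.052}, {"delta_rot": [0, 0, 0], "linear": [0, 0, 0], "grip": 0.052}]'

```text
t: 4.9
tool_pos: [0.4808, -0.347, 0.0052]
tool_rot: [-0.226, -3.133, -0.0]
contact_force: [-0.4, -0.2, 0.7]
opening: 0.0519
grip_force: 0.0
```

```bash
cat >> h.py <<'E'
def tips():
    o,M=where();a,d,K,T=snap("wrist");w=cloud(d,K,T);tw=(w-o["tool_pos"])@M
    m=(np.abs(tw[...,0])<.02)&(np.abs(tw[...,1])>o["opening"]/2-.006)&(np.abs(tw[...,1])<o["opening"]/2+.015)&(tw[...,2]>-.06)&(w[...,2]>.026)
    m&=a.max(-1)<110
    for s in(-1,1):
        q=tw[m&(s*tw[...,1]>0)];print("tip",s,len(q),"zmax",np.percentile(q[:,2],[95,99]).round(4),"inner y",np.percentile(s*q[:,1],2).round(4),"x",np.percentile(q[:,0],[2,98]).round(4))
E
python3 - <<'E'
from h import *
tips()
E
```

```text
t 4.9 tcp [ 0.4808 -0.347   0.0052] yawy 81.73 z [-0.  0. -1.] F [-0.4 -0.2  0.7] open 0.0519 grip 0.0
tip -1 1701 zmax [-0.031  -0.0273] inner y 0.0257 x [-0.011   0.0104]
tip 1 1711 zmax [-0.0315 -0.0285] inner y 0.0259 x [-0.0099  0.0103]
```

Call:
jog_arm --steps '[{"delta_rot": [0, 0, 0], "linear": [0, 0, 0], "grip": 0.08}, {"delta_rot": [0, 0, 0], "linear": [0, 0, 0], "grip": 0.08}, {"delta_rot": [0, 0, 0], "linear": [0, 0.001, 0], "grip": 0.08}, {"delta_rot": [0, 0, 0], "linear": [0, 0, 0.01], "grip": 0.08}, {"delta_rot": [0, 0, 0], "linear": [0, 0, 0.01], "grip": 0.08}, {"delta_rot": [0, 0, 0], "linear": [0, 0, 0.008], "grip": 0.08}, {"delta_rot": [0, 0, 0], "linear": [0, 0, 0], "grip": 0.08}]'

```text
t: 5.65
tool_pos: [0.4796, -0.3447, -0.0251]
tool_rot: [-0.226, -3.13, -0.004]
contact_force: [0.3, 1.0, 0.3]
opening: 0.0801
grip_force: 0.0
```

Call:
jog_arm --steps '[{"delta_rot": [0, 0, 0], "linear": [0, 0, 0], "grip": 0.03}, {"delta_rot": [0, 0, 0], "linear": [0, 0, 0], "grip": 0.03}, {"delta_rot": [0, 0, 0], "linear": [0, 0, 0], "grip": 0.03}, {"delta_rot": [0, 0, 0], "linear": [0, 0, 0], "grip": 0.03}, {"delta_rot": [0, 0, 0], "linear": [0, 0, 0], "grip": 0.03}]' --newtons 30

```text
t: 6.15
tool_pos: [0.4814, -0.3464, -0.0221]
tool_rot: [0.226, 3.132, -0.001]
contact_force: [0.8, -0.3, 2.0]
opening: 0.0469
grip_force: 33.4
```

The case is gripped at a 47 mm opening. I'll lift it and carry it over.

Call:
jog_arm --steps '[{"delta_rot": [0, 0, 0], "linear": [0, 0, -0.01], "grip": 0.03}, {"delta_rot": [0, 0, 0], "linear": [0, 0, -0.03], "grip": 0.03}, {"delta_rot": [0, 0, 0], "linear": [0, 0, -0.04], "grip": 0.03}, {"delta_rot": [0, 0, 0], "linear": [0, 0, -0.04], "grip": 0.03}, {"delta_rot": [0, 0, 4.2], "linear": [0, 0, -0.02], "grip": 0.03}, {"delta_rot": [0, 0, 0], "linear": [0, 0, 0], "grip": 0.03}]'

```text
t: 6.75
tool_pos: [0.4831, -0.3479, 0.1225]
tool_rot: [0.34, 3.116, -0.008]
contact_force: [0.5, 0.2, -1.0]
opening: 0.0469
grip_force: 33.2
```

Run:
```python
from h import *
go([.5766,.1135,.06],77.5)
```

```text
t 6.75 tcp [ 0.4831 -0.3479  0.1225] yawy 77.55 z [ 0.006 -0.006 -1.   ] F [ 0.5  0.2 -1. ] open 0.0469 grip 33.2
rot [-0.25  0.43  0.05] lin [0.0086 0.4707 0.0625]
```

Call:
jog_arm --steps '[{"delta_rot": [0, 0, 0], "linear": [0.0007, 0.03, 0], "grip": 0.03}, {"delta_rot": [0, 0, 0], "linear": [0.0007, 0.04, 0], "grip": 0.03}, {"delta_rot": [0, 0, 0], "linear": [0.0007, 0.04, 0], "grip": 0.03}, {"delta_rot": [0, 0, 0], "linear": [0.0007, 0.04, 0], "grip": 0.03}, {"delta_rot": [0, 0, 0], "linear": [0.0007, 0.04, 0], "grip": 0.03}, {"delta_rot": [0, 0, 0], "linear": [0.0007, 0.04, 0], "grip": 0.03}, {"delta_rot": [0, 0, 0], "linear": [0.0007, 0.04, 0], "grip": 0.03}, {"delta_rot": [0, 0, 0], "linear": [0.0007, 0.04, 0], "grip": 0.03}, {"delta_rot": [0, 0, 0], "linear": [0.0007, 0.04, 0], "grip": 0.03}, {"delta_rot": [0, 0, 0], "linear": [0.0007, 0.04, 0], "grip": 0.03}]'

```text
t: 7.75
tool_pos: [0.5569, 0.0381, 0.1151]
tool_rot: [-0.338, -3.12, 0.0]
contact_force: [0.5, -0.4, -0.8]
opening: 0.0472
grip_force: 33.1
```

Call:
jog_arm --steps '[{"delta_rot": [0, 0, 0], "linear": [0.0007, 0.04, 0], "grip": 0.03}, {"delta_rot": [0, 0, 0], "linear": [0.0007, 0.04, 0.02], "grip": 0.03}, {"delta_rot": [0, 0, 0], "linear": [0, 0, 0.02], "grip": 0.03}, {"delta_rot": [0, 0, 0], "linear": [0, 0, 0.02], "grip": 0.03}, {"delta_rot": [0, 0, 0], "linear": [0, 0, 0], "grip": 0.03}, {"delta_rot": [0, 0, 0], "linear": [0, 0, 0], "grip": 0.03}]'

```text
t: 8.35
tool_pos: [0.5729, 0.1146, 0.0558]
tool_rot: [-0.339, -3.12, 0.001]
contact_force: [0.3, 0.5, -1.0]
opening: 0.0471
grip_force: 33.1
```

Run:
```python
from h import *
go([.5766,.1135,.06],77.5)
im,d,K,T=snap("wrist");w=cloud(d,K,T);np.savez("w5.npz",im=im,w=w,K=K,T=T);save(im[60:384,110:410],"w5.png",1.85)
hsv=cv2.cvtColor(im,cv2.COLOR_RGB2HSV)
m=(w[...,2]>.085)&(w[...,2]<.13)&(hsv[...,1]>90)&((hsv[...,0]>150)|(hsv[...,0]<5))
r=cv2.minAreaRect((w[m][:,:2]*1000).astype(np.float32));print("case",m.sum(),r,np.median(w[m][:,2]))
```

```text
t 8.35 tcp [0.5729 0.1146 0.0558] yawy 77.58 z [-0.003 -0.    -1.   ] F [ 0.3  0.5 -1. ] open 0.0471 grip 33.1
rot [-0.06 -0.18  0.08] lin [-0.0039 -0.0002 -0.0042]
case 17883 ((568.8302612304688, 115.16484069824219), (80.30960083007812, 95.45973205566406), 48.6470832824707) 0.09935579884976982
```

View pics/w5.png

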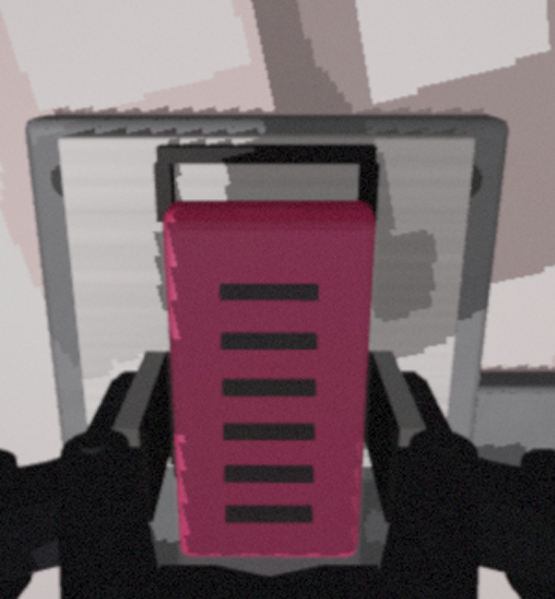

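The case is held level above the nest. The front guide's inner edge is at crop row 163, the side guides' inner feet are at columns 175 and 358, and the case's lower front corners are at (170,205) and (372,205).

Run:
```python
from h import *
z=np.load("w5.npz");K,T=z["K"],z["T"]
xp=np.array([np.cos(np.radians(-12.5)),np.sin(np.radians(-12.5))]);yp=np.array([-xp[1],xp[0]])
t=np.array([.5729,.1146])
def px(n,u,v,h):
    u=110+u/1.85;v=60+v/1.85
    r=T[:3,:3]@np.array([(u-K[0,2])/K[0,0],(v-K[1,2])/K[1,1],1]);p=(T[:3,3]+r*(h-T[2,3])/r[2])[:2]-t
    print(n,"press x,y rel tcp mm",round(p@xp*1000,1),round(p@yp*1000,1))
px("frontguide inner",266,163,.038)
px("frontguide outer top",266,148,.038)
px("L inner",175,190,.030);px("R inner",358,190,.030)
px("L outer top",157,160,.038);px("R outer top",376,160,.038)
px("case LF top",165,225,.098);px("case RF top",375,225,.098)
px("case LB top",182,555,.098);px("case RB top",357,555,.098)
px("baseL",28,120,.02);px("baseR",507,120,.02)
```

```text
frontguide inner press x,y rel tcp mm -48.4 -0.3
frontguide outer top press x,y rel tcp mm -52.8 -0.3
L inner press x,y rel tcp mm -38.6 -29.2
R inner press x,y rel tcp mm -38.6 28.7
L outer top press x,y rel tcp mm -49.3 -32.9
R outer top press x,y rel tcp mm -49.3 32.5
case LF top press x,y rel tcp mm -44.7 -21.1
case RF top press x,y rel tcp mm -44.7 22.6
case LB top press x,y rel tcp mm 40.3 -21.1
case RB top press x,y rel tcp mm 40.3 22.6
baseL press x,y rel tcp mm -59.4 -77.1
baseR press x,y rel tcp mm -59.5 77.1
```

Call:
jog_arm --steps '[{"delta_rot": [0, 0, 0], "linear": [-0.0055, -0.0005, 0], "grip": 0.03}, {"delta_rot": [0, 0, 0], "linear": [0, 0, 0.015], "grip": 0.03}, {"delta_rot": [0, 0, 0], "linear": [0, 0, 0.01], "grip": 0.03}, {"delta_rot": [0, 0, 0], "linear": [0, 0, 0.008], "grip": 0.03}, {"delta_rot": [0, 0, 0], "linear": [0, 0, 0.006], "grip": 0.03}, {"delta_rot": [0, 0, 0], "linear": [0, 0, 0.004], "grip": 0.03}, {"delta_rot": [0, 0, 0], "linear": [0, 0, 0], "grip": 0.03}, {"delta_rot": [0, 0, 0], "linear": [0, 0, 0], "grip": 0.03}]'

```text
t: 9.2
tool_pos: [0.5796, 0.1131, 0.0145]
tool_rot: [0.341, 3.123, 0.0]
contact_force: [0.9, -0.3, -1.1]
opening: 0.0475
grip_force: 33.1
```

Run:
```python
from h import *
xp=np.array([np.cos(np.radians(-12.5)),np.sin(np.radians(-12.5))])
go(list(np.array([.5729,.1146])+xp*.0055)+[.0085],77.5)
```

```text
t 9.2 tcp [0.5796 0.1131 0.0145] yawy 77.55 z [ 0.  0. -1.] F [ 0.9 -0.3 -1.1] open 0.0475 grip 33.1
rot [0.01 0.02 0.05] lin [ 0.0014 -0.      0.006 ]
```

Call:
jog_arm --steps '[{"delta_rot": [0, 0, 0], "linear": [0.001, 0, 0.002], "grip": 0.03}, {"delta_rot": [0, 0, 0], "linear": [0, 0, 0.002], "grip": 0.03}, {"delta_rot": [0, 0, 0], "linear": [0, 0, 0.001], "grip": 0.03}, {"delta_rot": [0, 0, 0], "linear": [0, 0, 0.001], "grip": 0.03}, {"delta_rot": [0, 0, 0], "linear": [0, 0, 0], "grip": 0.03}]'

```text
t: 9.7
tool_pos: [0.5783, 0.1133, 0.0082]
tool_rot: [-0.341, -3.123, 0.0]
contact_force: [0.4, -0.5, -1.6]
opening: 0.0472
grip_force: 33.1
```

Call:
jog_arm --steps '[{"delta_rot": [0, 0, 0], "linear": [0, 0, 0.001], "grip": 0.03}, {"delta_rot": [0, 0, 0], "linear": [0, 0, 0.001], "grip": 0.03}, {"delta_rot": [0, 0, 0], "linear": [0, 0, 0], "grip": 0.03}]'

```text
t: 10.0
tool_pos: [0.5786, 0.1133, 0.0079]
tool_rot: [-0.341, -3.122, 0.0]
contact_force: [-4.6, -1.3, 7.0]
opening: 0.0474
grip_force: 34.2
```

The contact height matches a seated case (−0.022 + 0.030 = 0.008). I'll release it, rise and check.

Call:
jog_arm --steps '[{"delta_rot": [0, 0, 0], "linear": [0, 0, -0.001], "grip": 0.06}, {"delta_rot": [0, 0, 0], "linear": [0, 0, 0], "grip": 0.06}, {"delta_rot": [0, 0, 0], "linear": [0, 0, 0], "grip": 0.065}, {"delta_rot": [0, 0, 0], "linear": [0, 0, -0.02], "grip": 0.065}, {"delta_rot": [0, 0, 0], "linear": [0, 0, -0.04], "grip": 0.065}, {"delta_rot": [0, 0, 0], "linear": [0, 0, -0.04], "grip": 0.065}, {"delta_rot": [0, 0, 0], "linear": [0.03, 0, -0.04], "grip": 0.065}, {"delta_rot": [0, 0, 0], "linear": [0.04, 0, -0.04], "grip": 0.065}, {"delta_rot": [0, 0, 0], "linear": [0, 0, 0], "grip": 0.065}]'

```text
t: 10.9
tool_pos: [0.5158, 0.1286, 0.1898]
tool_rot: [0.337, 3.112, 0.004]
contact_force: [0.8, 0.1, 0.6]
opening: 0.0646
grip_force: 0.0
```

Run:
```python
from h import *
where()
im,d,K,T=snap("wrist");w=cloud(d,K,T);save(im[110:320,170:390],"w6.png",2.5)
hsv=cv2.cvtColor(im,cv2.COLOR_RGB2HSV)
m=(np.hypot(w[...,0]-.577,w[...,1]-.113)<.07)&(w[...,2]>.044)&(w[...,2]<.07)
p=w[m];r=cv2.minAreaRect((p[:,:2]*1000).astype(np.float32));A=np.c_[p[:,:2]-p[:,:2].mean(0),np.ones(len(p))];print(m.sum(),r,"plane",np.linalg.lstsq(A,p[:,2],rcond=None)[0].round(4))
```

```text
t 10.9 tcp [0.5158 0.1286 0.1898] yawy 77.63 z [ 0.011  0.002 -1.   ] F [0.8 0.1 0.6] open 0.0646 grip 0.0
3944 ((578.555908203125, 113.07176208496094), (46.03699493408203, 96.95464324951172), 77.34844970703125) plane [ 0.0047 -0.0021  0.0513]
```

View pics/w6.png

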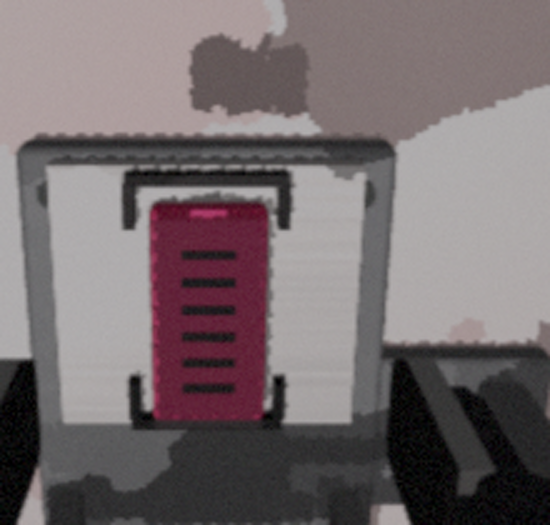

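The case lies flat between the guides, with its top at z = 0.051 and level. For the catch I'll straddle the tab with open fingers and push it with the inner finger.

Run:
```python
from h import *
tips()
go([.6614,.2535,.225],77.4)
```

```text
t 10.95 tcp [0.5156 0.1281 0.1867] yawy 77.6 z [ 0.008  0.001 -1.   ] F [-0.9  0.8 -0.8] open 0.0652 grip 0.0
tip -1 1916 zmax [0.149  0.1574] inner y 0.031 x [-0.013   0.0104]
tip 1 1939 zmax [0.1485 0.1573] inner y 0.0289 x [-0.0128  0.0104]
t 11.0 tcp [0.515  0.1276 0.1841] yawy 77.57 z [ 0.003  0.    -1.   ] F [ 1.1  0.1 -0.6] open 0.0652 grip 0.0
rot [0.05 0.18 0.17] lin [-0.1154  0.1548 -0.0409]
```

Call:
jog_arm --steps '[{"delta_rot": [0, 0, 0], "linear": [0, 0.02, -0.04], "grip": 0.065}, {"delta_rot": [0, 0, 0], "linear": [0, 0.045, 0], "grip": 0.065}, {"delta_rot": [0, 0, 0], "linear": [0, 0.045, 0], "grip": 0.065}, {"delta_rot": [0, 0, 0], "linear": [-0.02, 0.045, 0], "grip": 0.065}, {"delta_rot": [0, 0, 0], "linear": [-0.035, 0, 0], "grip": 0.065}, {"delta_rot": [0, 0, 0], "linear": [-0.035, 0, 0], "grip": 0.065}, {"delta_rot": [0, 0, 0], "linear": [-0.025, 0, 0], "grip": 0.065}, {"delta_rot": [0, 0, 0], "linear": [0, 0, 0], "grip": 0.065}, {"delta_rot": [0, 0, 0], "linear": [0, 0, 0], "grip": 0.065}]'

```text
t: 11.9
tool_pos: [0.6601, 0.2534, 0.2194]
tool_rot: [-0.342, -3.118, 0.002]
contact_force: [-0.1, -0.1, -0.0]
opening: 0.0655
grip_force: 0.0
```

Run:
```python
from h import *
o,M=where()
a,d,K,T=snap("wrist");w=cloud(d,K,T);save(a,"w7.png",1.2)
hsv=cv2.cvtColor(a,cv2.COLOR_RGB2HSV)
m=((hsv[...,0]<6)|(hsv[...,0]>174))&(hsv[...,1]>170)&(w[...,2]>.12)&(w[...,2]<.25)
tw=(w-o["tool_pos"])@M
for lo in np.arange(.13,.22,.01):
    k=m&(w[...,2]>lo)&(w[...,2]<lo+.01)
    if k.sum()>20:print(round(lo,2),k.sum(),"tool x",np.percentile(tw[k][:,0],[2,50,98]).round(4),"y",np.percentile(tw[k][:,1],[2,50,98]).round(4))
```

```text
t 11.9 tcp [0.6601 0.2534 0.2194] yawy 77.49 z [-0.005 -0.001 -1.   ] F [-0.1 -0.1 -0. ] open 0.0655 grip 0.0
0.14 94 tool x [-0.0355 -0.0347 -0.0343] y [-0.0669 -0.0434 -0.0277]
0.15 1544 tool x [-0.0468 -0.0382 -0.034 ] y [-0.1087 -0.0712 -0.0247]
0.16 432 tool x [-0.0468 -0.0396  0.0105] y [-0.1144 -0.1047 -0.0137]
0.17 68 tool x [0.0092 0.0103 0.0108] y [-0.0217 -0.0165 -0.0111]
0.18 85 tool x [0.0094 0.0103 0.0108] y [-0.02   -0.0151 -0.0097]
0.19 98 tool x [-0.0135  0.0104  0.0109] y [-0.0194 -0.0144 -0.0086]
0.2 170 tool x [-0.0119  0.01    0.0108] y [-0.0183 -0.0108 -0.0064]
0.21 824 tool x [-0.0168 -0.0029  0.0098] y [-0.0173 -0.0121 -0.007 ]
```

View pics/w7.png

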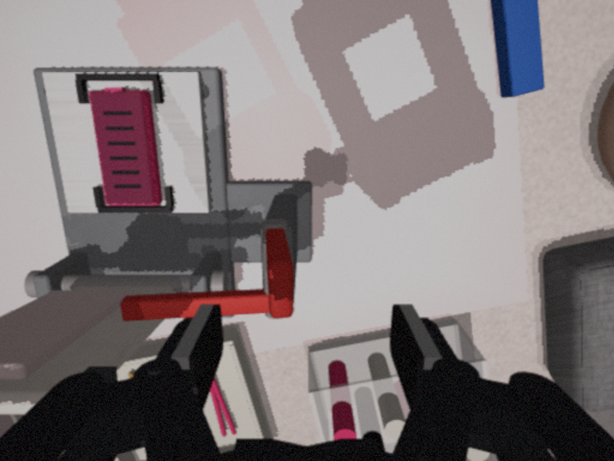

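The view shows the tab between the open fingers, in tool coordinates at y −18 to −7 mm and x −18 to +10 mm. The bar is farther back. I'll go down and push.

Call:
jog_arm --steps '[{"delta_rot": [0, 0, 0], "linear": [-0.004, 0, 0.02], "grip": 0.065}, {"delta_rot": [0, 0, 0], "linear": [0, 0, 0.022], "grip": 0.065}, {"delta_rot": [0, 0, 0], "linear": [0, 0, 0.02], "grip": 0.065}, {"delta_rot": [0, 0, 0], "linear": [0, 0.006, 0], "grip": 0.065}, {"delta_rot": [0, 0, 0], "linear": [0, 0.006, 0], "grip": 0.065}, {"delta_rot": [0, 0, 0], "linear": [0, 0.006, 0], "grip": 0.065}, {"delta_rot": [0, 0, 0], "linear": [0, 0.006, 0.001], "grip": 0.065}, {"delta_rot": [0, 0, 0], "linear": [0, 0.005, 0.001], "grip": 0.065}, {"delta_rot": [0, 0, 0], "linear": [0, 0, 0], "grip": 0.065}]'

```text
t: 12.85
tool_pos: [0.6711, 0.2825, 0.1595]
tool_rot: [0.339, 3.122, 0.002]
contact_force: [0.6, -0.0, 0.9]
opening: 0.0653
grip_force: 0.0
```

```bash
cat >> h.py <<'E'
def red():
    o,M=where();a,d,K,T=snap("wrist");w=cloud(d,K,T);hsv=cv2.cvtColor(a,cv2.COLOR_RGB2HSV);tw=(w-o["tool_pos"])@M
    m=((hsv[...,0]<6)|(hsv[...,0]>174))&(hsv[...,1]>170)&(w[...,2]>.12)&(w[...,2]<.3)&(abs(tw[...,0])<.025)
    for lo in np.arange(.13,.26,.01):
        k=m&(w[...,2]>lo)&(w[...,2]<lo+.01)
        if k.sum()>15:print(round(lo,2),k.sum(),"y",np.percentile(tw[k][:,1],[2,50,98]).round(4))
    return a
E
python3 - <<'E'
from h import *
red()
E
```

```text
t 12.85 tcp [0.6711 0.2825 0.1595] yawy 77.59 z [ 0.002  0.001 -1.   ] F [ 0.6 -0.   0.9] open 0.0653 grip 0.0
0.15 190 y [-0.0516 -0.0491 -0.0384]
0.16 338 y [-0.0485 -0.0441 -0.0333]
0.17 351 y [-0.0427 -0.0378 -0.0275]
0.18 387 y [-0.0368 -0.0316 -0.022 ]
0.19 694 y [-0.0315 -0.027  -0.0156]
0.2 1728 y [-0.0252 -0.0188 -0.0134]
0.21 32 y [-0.0459 -0.0454  0.0375]
0.22 25 y [-0.0473 -0.0429  0.0328]
0.23 122 y [-0.0638 -0.0529  0.0527]
0.24 84 y [-0.0646 -0.0596  0.0628]
0.25 50 y [-0.0644 -0.0267  0.0612]
```

The tab is turning as planned and is at about 0.5 rad. I'll continue along the arc.

Call:
jog_arm --steps '[{"delta_rot": [0, 0, 0], "linear": [0, 0.0055, 0.003], "grip": 0.065}, {"delta_rot": [0, 0, 0], "linear": [0, 0.0055, 0.004], "grip": 0.065}, {"delta_rot": [0, 0, 0], "linear": [0, 0.005, 0.004], "grip": 0.065}, {"delta_rot": [0, 0, 0], "linear": [0, 0.004, 0.005], "grip": 0.065}, {"delta_rot": [0, 0, 0], "linear": [0, 0.0025, 0.004], "grip": 0.065}, {"delta_rot": [0, 0, 0], "linear": [0, 0.002, 0.004], "grip": 0.065}, {"delta_rot": [0, 0, 0], "linear": [0, 0.0015, 0.004], "grip": 0.065}, {"delta_rot": [0, 0, 0], "linear": [0, 0.001, 0.004], "grip": 0.065}, {"delta_rot": [0, 0, 0], "linear": [0, 0, 0], "grip": 0.065}]'

```text
t: 13.8
tool_pos: [0.6764, 0.3079, 0.1268]
tool_rot: [-0.341, -3.123, -0.0]
contact_force: [0.8, 0.9, 0.2]
opening: 0.065
grip_force: 0.6
```

Run:
```python
from h import *
red()
```

```text
t 13.8 tcp [0.6764 0.3079 0.1268] yawy 77.54 z [-0.  0. -1.] F [0.8 0.9 0.2] open 0.065 grip 0.6
0.14 349 y [-0.0689 -0.0533 -0.0266]
0.15 6043 y [-0.0704 -0.0332 -0.0101]
0.16 36 y [-0.0458 -0.0325  0.0327]
0.17 32 y [-0.0462 -0.0454  0.0367]
0.18 29 y [-0.0456 -0.0321  0.0332]
0.2 36 y [-0.0643 -0.0421  0.0597]
0.21 36 y [-0.0625  0.0388  0.0651]
0.22 68 y [-0.0627 -0.0031  0.0624]
```

Call:
jog_arm --steps '[{"delta_rot": [0, 0, 0], "linear": [0, 0, 0.003], "grip": 0.065}, {"delta_rot": [0, 0, 0], "linear": [0, 0, 0.002], "grip": 0.065}, {"delta_rot": [0, 0, 0], "linear": [0, 0, 0], "grip": 0.065}]'

```text
t: 14.15
tool_pos: [0.6767, 0.3081, 0.1261]
tool_rot: [0.341, 3.122, 0.001]
contact_force: [-6.3, -0.3, 14.8]
opening: 0.0648
grip_force: 7.9
```

```bash
cat >> h.py <<'E'
def slope():
    o,M=where();a,d,K,T=snap("wrist");w=cloud(d,K,T);hsv=cv2.cvtColor(a,cv2.COLOR_RGB2HSV);tw=(w-o["tool_pos"])@M
    k=((hsv[...,0]<6)|(hsv[...,0]>174))&(hsv[...,1]>170)&(w[...,2]>.135)&(w[...,2]<.165)&(abs(tw[...,0])<.013)&(abs(tw[...,1]+.04)<.04)
    y,z=tw[k][:,1],w[k][:,2]; p=np.polyfit(y,z,1); g=abs(z-np.polyval(p,y))<.003; p=np.polyfit(y[g],z[g],1)
    print("n",g.sum(),"y",np.percentile(y,[2,98]).round(4),"angle",(np.pi/2+np.arctan(p[0])).round(3),"mean z",z.mean().round(4))
E
python3 - <<'E'
from h import *
slope()
E
```

```text
t 14.15 tcp [0.6767 0.3081 0.1261] yawy 77.53 z [ 0.001  0.    -1.   ] F [-6.3 -0.3 14.8] open 0.0648 grip 7.9
n 5022 y [-0.0707 -0.0101] angle 1.68 mean z 0.1548
```

The catch is hard against its stop with the tab level. I'll retreat upward and check the joints for the quarter turn.

Call:
jog_arm --steps '[{"delta_rot": [0, 0, 0], "linear": [0, 0, -0.02], "grip": 0.065}, {"delta_rot": [0, 0, 0], "linear": [0.01, 0, -0.04], "grip": 0.065}, {"delta_rot": [0, 0, 0], "linear": [0.02, 0, -0.045], "grip": 0.065}, {"delta_rot": [0, 0, 0], "linear": [0.02, 0, -0.045], "grip": 0.065}, {"delta_rot": [0, 0, 0], "linear": [0.02, 0, -0.04], "grip": 0.065}, {"delta_rot": [0, 0, 0], "linear": [0, 0, 0], "grip": 0.065}]'

```text
t: 14.8
tool_pos: [0.6086, 0.3244, 0.3207]
tool_rot: [0.337, 3.113, 0.009]
contact_force: [1.5, 0.1, 0.5]
opening: 0.0651
grip_force: 0.0
```

Run:
```python
from h import *
o,M=where();print(np.round(o["q"],2))
a,d,K,T=snap("wrist");w=cloud(d,K,T);hsv=cv2.cvtColor(a,cv2.COLOR_RGB2HSV)
O=np.array([.629,.105,0]);c,s=np.cos(np.radians(12.5)),np.sin(np.radians(12.5));P=np.array([[c,s,0],[-s,c,0],[0,0,1]]).T
q=(w-O)@P
k=((hsv[...,0]<6)|(hsv[...,0]>174))&(hsv[...,1]>170)&(w[...,2]>.1)&(q[...,1]>.09)&(q[...,1]<.26)
p=q[k];print("red",k.sum(),p.min(0).round(3),p.max(0).round(3))
t=p[p[:,1]>.15];print("tab",np.polyfit(t[:,1],t[:,2],1))
k=(w[...,2]>.255)&(w[...,2]<.31)&(abs(q[...,1])<.07)&(abs(q[...,0]-.04)<.05)
p=q[k];print("bar",k.sum(),p.mean(0).round(4) if k.any() else "")
for i in range(3):
    if k.any():print(np.percentile(p[:,i],[2,50,98]).round(4))
z=np.load("top0.npz");q=(z["w"]-O)@P;k=(q[...,2]>.265)&(q[...,2]<.3)&(abs(q[...,1])<.1)&(abs(q[...,0]-.04)<.06);p=q[k];print("top bar",k.sum(),[np.percentile(p[:,i],[2,50,98]).round(4) for i in range(3)])
```

```text
t 14.8 tcp [0.6086 0.3244 0.3207] yawy 77.63 z [ 0.011  0.005 -1.   ] F [1.5 0.1 0.5] open 0.0651 grip 0.0
[ 0.38  0.15  1.32  0.    1.66 -0.97]
red 1446 [-0.011  0.103  0.102] [0.28  0.26  0.429]
tab [ 2.99235813 -0.30612404]
bar 380 [0.0436 0.0083 0.2827]
[0.0384 0.0437 0.0495]
[-0.0004  0.0081  0.0169]
[0.2743 0.2831 0.2887]
top bar 222 [array([0.009 , 0.0341, 0.0594]), array([-0.071 , -0.0211,  0.0295]), array([0.269 , 0.285 , 0.2905])]
```

Call:
jog_arm --steps '[{"delta_rot": [0, 0, 8.5], "linear": [0, 0, 0], "grip": 0.065}, {"delta_rot": [0, 0, 8.5], "linear": [0, 0, 0], "grip": 0.065}, {"delta_rot": [0, 0, 8.5], "linear": [0, 0, 0], "grip": 0.065}, {"delta_rot": [0, 0, 8.5], "linear": [0, 0, 0], "grip": 0.065}, {"delta_rot": [0, 0, 8.5], "linear": [0, 0, 0], "grip": 0.065}, {"delta_rot": [0, 0, 8.5], "linear": [0, 0, 0], "grip": 0.065}, {"delta_rot": [0, 0, 8.5], "linear": [0, 0, 0], "grip": 0.065}, {"delta_rot": [0, 0, 8.5], "linear": [0, 0, 0], "grip": 0.065}, {"delta_rot": [0, 0, 8.5], "linear": [0, 0, 0], "grip": 0.065}, {"delta_rot": [0, 0, 8.5], "linear": [0, 0, 0], "grip": 0.065}]'

```text
t: 15.85
tool_pos: [0.6076, 0.322, 0.3082]
tool_rot: [-2.367, -2.063, 0.008]
contact_force: [0.2, 0.2, -1.0]
opening: 0.0653
grip_force: 0.0
```

Call:
jog_arm --steps '[{"delta_rot": [0, 0, 5], "linear": [0, 0, -0.01], "grip": 0.065}, {"delta_rot": [0, 0, 0], "linear": [-0.03, 0.02, 0], "grip": 0.065}, {"delta_rot": [0, 0, 0], "linear": [-0.03, 0.02, 0], "grip": 0.065}, {"delta_rot": [0, 0, 0], "linear": [-0.03, 0.02, 0], "grip": 0.065}, {"delta_rot": [0, 0, 0], "linear": [-0.03, 0.02, 0], "grip": 0.065}, {"delta_rot": [0, 0, 0], "linear": [-0.03, 0.02, 0], "grip": 0.065}, {"delta_rot": [0, 0, 0], "linear": [-0.03, 0.007, 0], "grip": 0.065}, {"delta_rot": [0, 0, 0], "linear": [0, 0, 0], "grip": 0.065}, {"delta_rot": [0, 0, 0], "linear": [0, 0, 0], "grip": 0.065}]'

```text
t: 16.75
tool_pos: [0.6733, 0.1232, 0.3191]
tool_rot: [-2.449, -1.964, 0.005]
contact_force: [0.2, 0.1, 0.4]
opening: 0.065
grip_force: 0.0
```

Run:
```python
from h import *
o,M=where()
a,d,K,T=snap("wrist");w=cloud(d,K,T);save(a,"w8.png",1.2)
tw=(w-o["tool_pos"])@M
k=(w[...,2]>.255)&(w[...,2]<.3)&(abs(tw[...,0])<.13)&(abs(tw[...,1])<.06)
p=tw[k];print("bar tool",k.sum(),[np.percentile(p[:,i],[1,50,99]).round(4) for i in range(3)],cv2.minAreaRect((p[:,:2]*1000).astype(np.float32)))
for lo in np.arange(-.12,.1,.02):
    q=p[(p[:,0]>lo)&(p[:,0]<lo+.02)]
    if len(q)>20:print(round(lo,2),len(q),"y",np.percentile(q[:,1],[3,50,97]).round(4),"ztop world",np.percentile(o["tool_pos"][2]-q[:,2],97).round(4))
```

```text
t 16.75 tcp [0.6733 0.1232 0.3191] yawy -12.56 z [-0.004  0.    -1.   ] F [0.2 0.1 0.4] open 0.065 grip 0.0
bar tool 3977 [array([-0.0849, -0.0194,  0.0279]), array([-0.0049,  0.0037,  0.0123]), array([0.0296, 0.0324, 0.058 ])] ((-29.593997955322266, 3.6095619201660156), (115.58287811279297, 17.887348175048828), 0.001862388220615685)
-0.1 142 y [-0.0027  0.0031  0.0089] ztop world 0.2865
-0.08 511 y [-0.0047  0.0038  0.0118] ztop world 0.2891
-0.06 622 y [-0.0045  0.0037  0.0121] ztop world 0.2893
-0.04 690 y [-0.0051  0.0037  0.0118] ztop world 0.2892
-0.02 754 y [-0.0049  0.0036  0.0122] ztop world 0.2891
0.0 809 y [-0.0045  0.0036  0.0115] ztop world 0.2893
0.02 449 y [-0.002   0.0048  0.0114] ztop world 0.2867
```

View pics/w8.png

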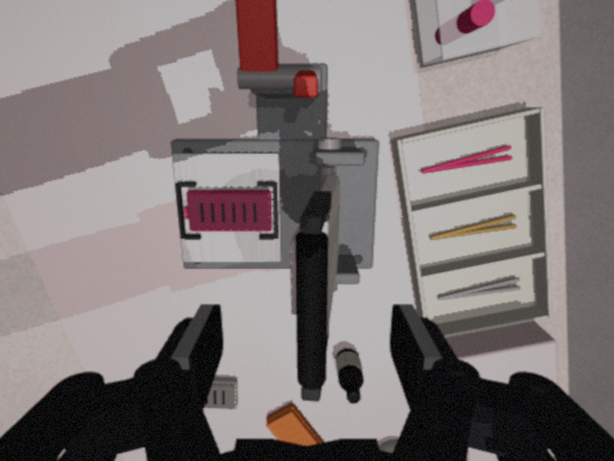

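The catch tab is at (256,40), fully over. The handle bar runs up the picture at column 312, rows 235–390. I'll centre over it, go down and grip.

Call:
jog_arm --steps '[{"delta_rot": [0, 0, 0], "linear": [-0.0295, 0.0037, 0], "grip": 0.065}, {"delta_rot": [0, 0, 0], "linear": [0, 0, 0], "grip": 0.065}, {"delta_rot": [0, 0, 0], "linear": [0, 0, 0.03], "grip": 0.065}, {"delta_rot": [0, 0, 0], "linear": [0, 0, 0.03], "grip": 0.065}, {"delta_rot": [0, 0, 0], "linear": [0, 0, 0.024], "grip": 0.065}, {"delta_rot": [0, 0, 0], "linear": [0, 0, 0], "grip": 0.065}, {"delta_rot": [0, 0, 0], "linear": [0, 0, 0], "grip": 0.065}]'

```text
t: 17.5
tool_pos: [0.6706, 0.0955, 0.2374]
tool_rot: [-2.447, -1.968, 0.001]
contact_force: [0.7, 1.0, 0.5]
opening: 0.0648
grip_force: 0.0
```

Run:
```python
from h import *
o,M=where()
a,d,K,T=snap("wrist");w=cloud(d,K,T);tw=(w-o["tool_pos"])@M
k=(w[...,2]>.265)&(w[...,2]<.295)&(abs(tw[...,0]-.03)<.02)&(abs(tw[...,1])<.02)
p=tw[k];print(k.sum(),[np.percentile(p[:,i],[1,50,99]).round(4) for i in range(3)])
```

```text
t 17.5 tcp [0.6706 0.0955 0.2374] yawy -12.39 z [-0.001  0.    -1.   ] F [0.7 1.  0.5] open 0.0648 grip 0.0
4247 [array([0.0105, 0.031 , 0.0496]), array([-0.0082,  0.0004,  0.0088]), array([-0.0521, -0.0495, -0.0416])]
```

Call:
jog_arm --steps '[{"delta_rot": [0, 0, 0], "linear": [0, 0, 0], "grip": 0.005}, {"delta_rot": [0, 0, 0], "linear": [0, 0, 0], "grip": 0.005}, {"delta_rot": [0, 0, 0], "linear": [0, 0, 0], "grip": 0.005}, {"delta_rot": [0, 0, 0], "linear": [0, 0, 0], "grip": 0.005}, {"delta_rot": [0, 0, 0], "linear": [0, 0, 0], "grip": 0.005}, {"delta_rot": [0, 0, 0], "linear": [0, 0, 0], "grip": 0.005}]' --newtons 60

```text
t: 18.15
tool_pos: [0.6701, 0.0948, 0.2389]
tool_rot: [-2.448, -1.967, 0.001]
contact_force: [-5.0, 1.2, 4.4]
opening: 0.0161
grip_force: 58.4
```

Run:
```python
from h import *
where()
import math
# bar rel hinge (mm): x=-215cos(b), z=215 sin(b), b=1.478-j ; per row tool y = +press x, tool z = -z
p=None
for j in np.arange(0,1.5,.05):
    b=1.478-j; q=np.array([-215*math.cos(b),-215*math.sin(b)])
    if p is not None:print(round(j,2),(q-p).round(1))
    p=q
```

```text
t 18.15 tcp [0.6701 0.0948 0.2389] yawy -12.45 z [-0.001  0.001 -1.   ] F [-5.   1.2  4.4] open 0.0161 grip 58.4
0.05 [-10.7   1.3]
0.1 [-10.6   1.8]
0.15 [-10.5   2.3]
0.2 [-10.4   2.8]
0.25 [-10.2   3.4]
0.3 [-10.    3.9]
0.35 [-9.8  4.4]
0.4 [-9.6  4.8]
0.45 [-9.3  5.3]
0.5 [-9.1  5.8]
0.55 [-8.8  6.2]
0.6 [-8.4  6.7]
0.65 [-8.1  7.1]
0.7 [-7.7  7.5]
0.75 [-7.4  7.8]
0.8 [-6.9  8.2]
0.85 [-6.5  8.5]
0.9 [-6.1  8.9]
0.95 [-5.6  9.1]
1.0 [-5.2  9.4]
1.05 [-4.7  9.7]
1.1 [-4.2  9.9]
1.15 [-3.7 10.1]
1.2 [-3.2 10.3]
1.25 [-2.7 10.4]
1.3 [-2.2 10.5]
1.35 [-1.6 10.6]
1.4 [-1.1 10.7]
1.45 [-0.6 10.7]
```

Call:
jog_arm --steps '[{"delta_rot": [0, 0, 0], "linear": [0, -0.0107, 0.0013], "grip": 0.005}, {"delta_rot": [0, 0, 0], "linear": [0, -0.0106, 0.0018], "grip": 0.005}, {"delta_rot": [0, 0, 0], "linear": [0, -0.0105, 0.0023], "grip": 0.005}, {"delta_rot": [0, 0, 0], "linear": [0, -0.0104, 0.0028], "grip": 0.005}, {"delta_rot": [0, 0, 0], "linear": [0, -0.0102, 0.0034], "grip": 0.005}, {"delta_rot": [0, 0, 0], "linear": [0, -0.01, 0.0039], "grip": 0.005}, {"delta_rot": [0, 0, 0], "linear": [0, -0.0098, 0.0044], "grip": 0.005}, {"delta_rot": [0, 0, 0], "linear": [0, -0.0096, 0.0048], "grip": 0.005}]'

```text
t: 18.95
tool_pos: [0.5908, 0.1122, 0.2147]
tool_rot: [2.448, 1.966, 0.004]
contact_force: [2.1, -0.1, 6.8]
opening: 0.0166
grip_force: 58.9
```

Call:
jog_arm --steps '[{"delta_rot": [0, 0, 0], "linear": [0, -0.0093, 0.0053], "grip": 0.005}, {"delta_rot": [0, 0, 0], "linear": [0, -0.0091, 0.0058], "grip": 0.005}, {"delta_rot": [0, 0, 0], "linear": [0, -0.0088, 0.0062], "grip": 0.005}, {"delta_rot": [0, 0, 0], "linear": [0, -0.0084, 0.0067], "grip": 0.005}, {"delta_rot": [0, 0, 0], "linear": [0, -0.0081, 0.0071], "grip": 0.005}, {"delta_rot": [0, 0, 0], "linear": [0, -0.0077, 0.0075], "grip": 0.005}, {"delta_rot": [0, 0, 0], "linear": [0, -0.0074, 0.0078], "grip": 0.005}, {"delta_rot": [0, 0, 0], "linear": [0, -0.0069, 0.0082], "grip": 0.005}, {"delta_rot": [0, 0, 0], "linear": [0, -0.0065, 0.0085], "grip": 0.005}, {"delta_rot": [0, 0, 0], "linear": [0, -0.0061, 0.0089], "grip": 0.005}]'

```text
t: 19.95
tool_pos: [0.5134, 0.1293, 0.1424]
tool_rot: [-2.449, -1.967, 0.0]
contact_force: [-4.2, 0.2, 9.8]
opening: 0.0163
grip_force: 59.2
```

Call:
jog_arm --steps '[{"delta_rot": [0, 0, 0], "linear": [0, -0.0056, 0.0091], "grip": 0.005}, {"delta_rot": [0, 0, 0], "linear": [0, -0.0052, 0.0094], "grip": 0.005}, {"delta_rot": [0, 0, 0], "linear": [0, -0.0047, 0.0097], "grip": 0.005}, {"delta_rot": [0, 0, 0], "linear": [0, -0.0042, 0.0099], "grip": 0.005}, {"delta_rot": [0, 0, 0], "linear": [0, -0.0037, 0.0101], "grip": 0.005}, {"delta_rot": [0, 0, 0], "linear": [0, -0.0032, 0.0103], "grip": 0.005}, {"delta_rot": [0, 0, 0], "linear": [0, 0, 0], "grip": 0.005}]'

```text
t: 20.65
tool_pos: [0.4865, 0.1352, 0.0817]
tool_rot: [-2.447, -1.966, 0.003]
contact_force: [-3.0, 1.1, 7.4]
opening: 0.0161
grip_force: 59.2
```

```bash
cat >> h.py <<'E'
def jawst():
    o,M=where();xp=np.array([np.cos(np.radians(-12.5)),np.sin(np.radians(-12.5))])
    print("press-x from start",((np.array(o["tool_pos"][:2])-[.6701,.0948])@xp).round(4))
    a,d,K,T=snap("wrist");w=cloud(d,K,T);tw=(w-o["tool_pos"])@M
    k=(abs(tw[...,0]-.03)<.02)&(abs(tw[...,1])<.02)&(tw[...,2]>-.07)&(tw[...,2]<-.03)
    p=tw[k];b=np.percentile(p[:,2],3);bz=o["tool_pos"][2]-b-.009
    print(k.sum(),"bar centre z",bz.round(4),"y",np.median(p[:,1]).round(4),"jaw",1.478-np.arcsin((bz-.066)/.215))
    return a,w
E
python3 - <<'E'
from h import *
jawst()
E
```

```text
t 20.65 tcp [0.4865 0.1352 0.0817] yawy -12.44 z [-0.003  0.001 -1.   ] F [-3.   1.1  7.4] open 0.0161 grip 59.2
press-x from start -0.188
6410 bar centre z 0.1416 y 0.0015 jaw 1.1187138576336424
```

Run:
```python
from h import *
a,w=jawst();save(a,"w9.png",1.2)
o,M=where();tw=(w-o["tool_pos"])@M
for lo in np.arange(-.09,-.02,.004):
    k=(abs(tw[...,0]-.03)<.01)&(abs(tw[...,1])<.03)&(tw[...,2]>lo)&(tw[...,2]<lo+.004)
    if k.sum()>10:print(round(lo,3),k.sum(),np.percentile(tw[k][:,1],[3,50,97]).round(4))
```

```text
t 20.7 tcp [0.4867 0.1352 0.0824] yawy -12.44 z [-0.003  0.001 -1.   ] F [-4.3  0.9  8.8] open 0.0156 grip 59.2
press-x from start -0.1878
6386 bar centre z 0.1421 y 0.0015 jaw 1.1161065804302883
t 20.75 tcp [0.4868 0.1352 0.0827] yawy -12.44 z [-0.003  0.001 -1.   ] F [-4.1  1.4  8.1] open 0.0163 grip 59.2
-0.054 73 [-0.0016  0.0003  0.0033]
-0.05 1644 [-0.0057  0.001   0.0073]
-0.046 373 [-0.0076  0.0069  0.0094]
-0.042 14 [-0.0082  0.0007  0.0096]
```

View pics/w9.png

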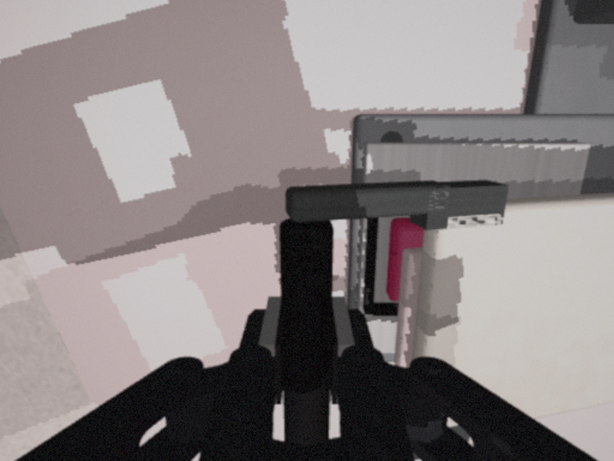

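The bar is still centred in the fingers, with the case visible under the jaw. The jaw is at about 1.20, so I'll carry on down.

Call:
jog_arm --steps '[{"delta_rot": [0, 0, 0], "linear": [0, -0.0027, 0.0104], "grip": 0.005}, {"delta_rot": [0, 0, 0], "linear": [0, -0.0022, 0.0105], "grip": 0.005}, {"delta_rot": [0, 0, 0], "linear": [0, -0.0016, 0.0106], "grip": 0.005}, {"delta_rot": [0, 0, 0], "linear": [0, -0.0011, 0.0107], "grip": 0.005}, {"delta_rot": [0, 0, 0], "linear": [0, -0.0006, 0.0107], "grip": 0.005}, {"delta_rot": [0, 0, 0], "linear": [0, 0, 0.003], "grip": 0.005}, {"delta_rot": [0, 0, 0], "linear": [0, 0, 0], "grip": 0.005}, {"delta_rot": [0, 0, 0], "linear": [0, 0, 0], "grip": 0.005}]'

```text
t: 21.55
tool_pos: [0.479, 0.1369, 0.0277]
tool_rot: [-2.447, -1.966, 0.003]
contact_force: [-6.7, 0.7, 13.2]
opening: 0.0162
grip_force: 59.8
```

```bash
cat >> h.py <<'E'
def bar():
    o,M=where();a,d,K,T=snap("wrist");w=cloud(d,K,T);tw=(w-o["tool_pos"])@M
    k=(abs(tw[...,0]-.03)<.01)&(abs(tw[...,1])<.004)&(tw[...,2]>-.06)&(tw[...,2]<-.035)
    b=np.median(tw[k][:,2])+.009;bz=o["tool_pos"][2]-b
    print(k.sum(),"bar z",bz.round(4),"rel",b.round(4),"jaw",(1.478-np.arcsin((bz-.066)/.215)).round(4));return a
E
python3 - <<'E'
from h import *
bar()
E
```

```text
t 21.55 tcp [0.479  0.1369 0.0277] yawy -12.45 z [-0.003  0.    -1.   ] F [-6.7  0.7 13.2] open 0.0162 grip 59.8
1011 bar z 0.0682 rel -0.0405 jaw 1.4678
```

Call:
jog_arm --steps '[{"delta_rot": [0, 0, 0], "linear": [0, 0, 0.0015], "grip": 0.005}, {"delta_rot": [0, 0, 0], "linear": [0, 0, 0.0015], "grip": 0.005}, {"delta_rot": [0, 0, 0], "linear": [0, 0, 0.001], "grip": 0.005}, {"delta_rot": [0, 0, 0], "linear": [0, 0, 0], "grip": 0.005}, {"delta_rot": [0, 0, 0], "linear": [0, 0, 0], "grip": 0.005}]'

```text
t: 22.1
tool_pos: [0.479, 0.1369, 0.0243]
tool_rot: [-2.447, -1.966, 0.004]
contact_force: [-9.1, 0.1, 16.5]
opening: 0.0161
grip_force: 60.2
```

Run:
```python
from h import *
bar();print(ctrl.get_obs()["contact_force"])
```

```text
t 22.1 tcp [0.479  0.1369 0.0243] yawy -12.45 z [-0.003  0.    -1.   ] F [-9.1  0.1 16.5] open 0.0161 grip 60.2
1014 bar z 0.0649 rel -0.0406 jaw 1.4833
[-8.30701197  1.01773923 16.37928445]
```

Call:
jog_arm --steps '[{"delta_rot": [0, 0, 0], "linear": [0, 0, 0.001], "grip": 0.005}, {"delta_rot": [0, 0, 0], "linear": [0, 0, 0], "grip": 0.005}, {"delta_rot": [0, 0, 0], "linear": [0, 0, 0], "grip": 0.005}]'

```text
t: 22.45
tool_pos: [0.479, 0.1369, 0.0234]
tool_rot: [-2.447, -1.966, 0.004]
contact_force: [-9.5, 0.4, 17.4]
opening: 0.0159
grip_force: 60.2
```

Run:
```python
from h import *
bar()
print(ctrl.finish_job())
```

```text
t 22.45 tcp [0.479  0.1369 0.0234] yawy -12.44 z [-0.004  0.    -1.   ] F [-9.5  0.4 17.4] open 0.0159 grip 60.2
1023 bar z 0.064 rel -0.0406 jaw 1.4873
the job is handed in; nothing more can be done
None
```

The job is handed in at 22.5 s: the pink case lies flat in the nest and released, the catch is fully over, and the arm is holding the handle down at a measured jaw angle of about 1.49 with about 17 N upward at the wrist.

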